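Find and flag the loose rail clamp

TASK

One of the three black knobs that clamp the guide rail to the cutting board has worked loose. Try the knobs with a light twist until you have found the one that gives, turning that one by at least ten degrees to be sure of it and leaving the tight ones unturned; then stand the orange marker peg fully down in the hole of the loose knob's own clamp and let go, without disturbing the glue stick, the eraser or the purple template.

Things in the scene. Friction and masses are not known exactly. Their poses are not given: they have to be found in the camera images.
- board: Plywood board, fixed, 170 (x) x 360 (y) x 18 mm, origin under its centre, z up, a metal rail along its y. On it three identical grey clamps, 120 mm apart along y, each with a round black knob on the +x half and a marker hole on the -x half, 70 mm from the knob's axis. The grey arm under a knob is 34 mm wide (y), its top 38 mm above the table; the hole blocks are 40 x 40 mm, tops at 48 mm.
- knob_place_1 (a point): On the vertical axis of the knob at board y = -120 mm, 63 mm above the table, axes as the board's. Each knob is round, 48 mm across, 30 mm tall (48 to 78 mm above the table, plus a 2 mm high white pointer bar, 14 x 6 mm, on top), held in its clamp, turning either way about the vertical; its pointer starts in any direction and nothing visible tells which is loose.
- knob_place_2 (a point): The same for the middle knob, board y = 0. Of the three, one is loose: it turns at about 0.06 N m and keeps turning at that; the two tight ones hold up to 1 N m or more and then turn. All stay where they are left. A tight knob counts as turned when it has moved by more than about 8 degrees.
- knob_place_3 (a point): The same for the knob at board y = +120 mm.
- hole_1 (a point): Centre of the mouth of the marker hole that belongs to the knob at knob_place_1, 48 mm above the table: a round upright blind hole 16 mm across, 25 mm deep.
- hole_2 (a point): The same for knob_place_2.
- hole_3 (a point): The same for knob_place_3.
- marker: Orange marker peg, loose, 75 mm tall, about 40 g: a round shaft 12 mm across with a chamfered foot, and from 46 mm up a round head 24 mm across and 29 mm tall to hold it by. Origin at the centre of its foot, z up. It starts upright in the hole of the wooden stand, its foot 5 mm above the table.
- marker_tip (a point): Centre of the marker's foot.
- marker_grip (a point): Middle of the marker's head, 60 mm above its foot.
- stand: Wooden stand of the marker, fixed, 60 x 60 x 30 mm, origin under its centre, with an upright hole 16 mm across and 25 mm deep in the middle of its top.
- glue_stick: Glue stick, loose, upright, 28 mm across, 90 mm tall, origin under its centre. Leave alone.
- eraser: White eraser, loose, 28 x 45 x 14 mm, origin under its centre. Leave alone.
- template: Purple drawing template with green and purple knobs, loose, 50 x 150 mm, 32 mm tall, origin under its centre. Leave alone.

How it is judged:
By the outcome, as a careful person would: the job done as asked, in the order asked, and still so for the second after the job is handed in, with the robot touching nothing.
It also fails if it takes over 72 s, if anything falls off the work surface, if the arm or the gripper's body presses on something with over 40 N, if the wrist force passes 120 N, or if a joint passes its speed limit or range.

ROBOT

A 6-joint arm with a two-finger parallel gripper is mounted at the origin on the work surface. World frame = base frame: x ahead of the robot, y to its left, z up, the work surface at z = 0. Lengths are in mm, angles in rad, forces in N, time in s.
With the tool pointing down it reaches from about 325 to 875 mm from the base axis. Payload 4.4 kg.
Tool frame: the origin (TCP) lies on the centre line of the jaws, within the pads' length; the fingertips stand 11 mm ahead of it and the grasp point (between the pads) lies 8 mm behind it; z points along the fingers, y is the line along which they close (so a half turn about z gives the same grasp; the last joint's range is limited). The gripper opens to 85 mm and grips with 20 to 120 N. Pads are 22 mm wide; open, the fingers measure 114 mm over their backs; the gripper's body (76 mm by 85 mm) begins 54 mm behind the grasp point. The pads swing forward as they close: fully open they stand 13 mm farther back than shut.
Start: joints at [-1.371, 0.207, 1.542, -0, 1.393, -0.15], TCP at [197.586, -539.988, 242.282] pointing down, gripper open.
Joint ranges: [-2.73, 2.73], [-0.86, 2.22], [0.23, 2.46], [-1.11, 4.25], [0.08, 2.63], [-2.82, 2.82]. Speed limits (rad/s): [2.79, 2.79, 3.14, 3.14, 3.14, 3.14].

INTERFACE

Orientations are given as a unit quaternion [x, y, z, w].
In Python, from plant import bot, optics, order gives the robot as it stands.
- The arm moves only by the shell command python3 -m pendant 'ROWS'. ROWS is JSON, a list of rows, each a list of 3 entries, a list of its own where there are three numbers: the shift along the tool's x, y, z in cm, then the turn about the tool's z in rad, then the closure in counts, from 0 (fully open) to 255 (shut). A call has 1 to 12 rows; each row is the pose to reach, as a shift and turn from the pose commanded when the call began, along the tool's axes at that moment; what a row does not reach only later rows make up. A row lasts 1/12 s, in which the tool goes at most 41.7 mm and 7.16 degrees, less where a joint would pass 70% of its speed; a pose out of reach is approached as far as the arm can. A call with a gripper value outside its range is refused whole. The fingers move at their own pace and stop on an object; the grip force is fixed at half the most. Time passes only in rows, so rows that repeat a pose let the fingers close. It gives the time, the measured TCP pose, the force, the opening and the grip force at its end, in the units of the state.
- bot.observe(): the state, without advancing time (a new reading comes with each control period).
- optics.capture(name): name is "scene" or "top" or "wrist"; returns a dict with "img" (480x640x3 uint8, red, green, blue), "depth" (480x640 float32, mm along the optical axis (not along the pixel's ray), 0 where there is no reading), "intrinsics" (3x3 intrinsics, pixels), "world_to_cam" (4x4, takes a point from world to camera coordinates); the wrist camera has in their place "tool_from_camera" (4x4, takes a point from camera to tool coordinates, whose origin is the TCP and whose axes are the flange's). Camera axes: x right, y down, z forward; pixel columns grow to the right and rows downward; lengths in mm; the calibration is good to about 2 mm. The wrist camera is an equidistant fisheye: a pixel r from the principal point sees the ray r / f radians off the axis. A picture is of the moment at which its call begins: read the wrist's pose just before it.
- order.close_job(): hands the job in; it is judged then, once.
The state is a dict: "clock": time; "joint_pos": joint angles; "qd": joint speeds; "tau": joint torques, N m; "tcp_pos": TCP position; "eef_rot": TCP orientation; "contact_force": force on the tool from outside, world axes, zero at the start; "ft_torque": the same for the moment, N m; "finger_gap": finger opening in mm; "finger_force": force on a finger pad.
Only numpy, scipy, OpenCV 4.12 (cv2) and the standard library are available. Lean on these libraries where they do the work, as an engineer would, in place of code of your own. Each camera call takes 0.05 s, during which the arm holds its last target. There are 200 camera calls.

## Working session

There is one attempt and no reset: what is moved stays moved. The work goes in short steps, Python scripts to look and compute and a shell command to move; the robot and the scene stay as the last step left them, time stands still between calls to the robot, and variables do not carry over. Pictures are saved under pics/ and viewed, at most 10 in all, crops included, and the job is handed in when it is done.

```bash
mkdir -p pics; ls; python3 - <<'E'
from plant import bot, optics
import cv2,numpy as np
print(bot.observe())
for n in("top","scene"):
    c=optics.capture(n); cv2.imwrite(f"pics/{n}0.png",c["img"][:,:,::-1]); np.savez(f"{n}0.npz",**c)
    print(n,c["intrinsics"],c["world_to_cam"],(c["depth"]>0).mean())
E
```

```text
pics
{'clock': 0.0, 'joint_pos': array([-1.37045403e+00,  2.07422729e-01,  1.54299407e+00, -2.49103458e-05,
        1.39351734e+00, -1.50484887e-01]), 'qd': array([ 8.03917847e-04, -9.49248073e-04,  7.34185882e-04, -4.47438615e-04,
       -2.38751885e-04,  1.08360000e-05]), 'tau': array([ 1.65182930e-03, -3.83028245e+01, -2.91596103e+01, -1.26514910e-04,
        1.04156855e-02, -3.39394902e-06]), 'tcp_pos': array([ 197.4512377 , -539.23023179,  241.10517977]), 'eef_rot': array([ 9.84653385e-01,  1.74517453e-01, -4.14355666e-05, -1.17007001e-03]), 'contact_force': array([ 0.67242517, -0.93913084, -0.40122417]), 'ft_torque': array([-0.02365772, -0.00023624,  0.06056746]), 'finger_force': 0.0, 'finger_gap': 85.58323506099724}
top [[468.62835992   0.         314.60771287]
 [  0.         468.62835992 234.21794982]
 [  0.           0.           1.        ]] [[-2.43974911e-03 -9.99069818e-01 -4.30528285e-02  3.76712019e+01]
 [-9.92090081e-01  7.82155921e-03 -1.25284053e-01  5.61003669e+02]
 [ 1.25504256e-01  4.24066225e-02 -9.91186340e-01  9.22412504e+02]
 [ 0.00000000e+00  0.00000000e+00  0.00000000e+00  1.00000000e+00]] 0.9959830729166667
scene [[593.88402872   0.         321.00984226]
 [  0.         593.88402872 245.79501859]
 [  0.           0.           1.        ]] [[-6.95286920e-01  7.18303773e-01 -2.48150963e-02  3.94243872e+02]
 [ 4.42070800e-01  4.00172329e-01 -8.02767410e-01 -1.76045732e+02]
 [-5.66700545e-01 -5.69123709e-01 -5.95775710e-01  1.57682144e+03]
 [ 0.00000000e+00  0.00000000e+00  0.00000000e+00  1.00000000e+00]] 0.984697265625
```

View pics/top0.png

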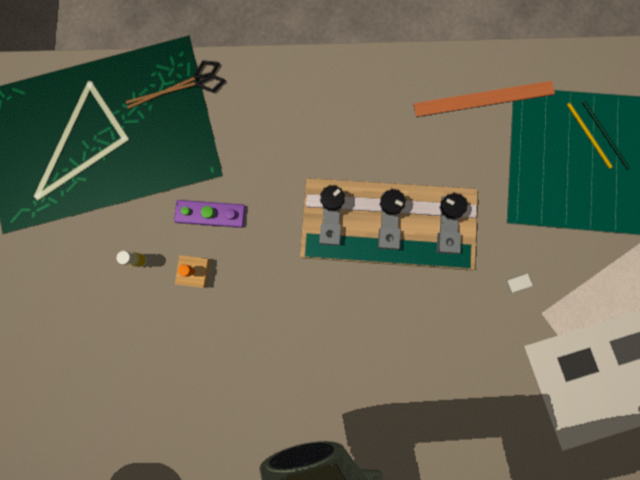

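View pics/scene0.png

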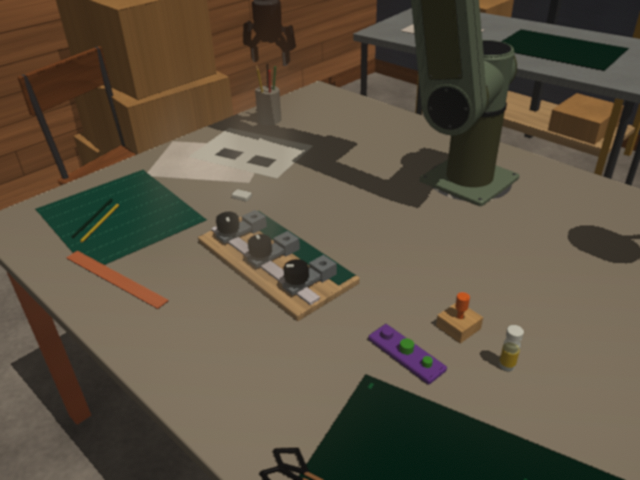

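Top view: the knobs are at about (332,197), (392,202) and (454,206), with their holes at about (329,234), (390,238) and (450,242). The marker is at (184,270), the template at (210,213), the glue stick at (128,258) and the eraser at (520,283). The scene view shows the same layout.

```bash
cat > h.py <<'E'
import numpy as np,cv2
def pts(c):
    K=c["intrinsics"];T=np.linalg.inv(c["world_to_cam"]);d=c["depth"]
    v,u=np.mgrid[:480,:640]
    P=np.stack([(u-K[0,2])/K[0,0]*d,(v-K[1,2])/K[1,1]*d,d],-1)
    return P@T[:3,:3].T+T[:3,3]
def ray(c,u,v,z):
    K=c["intrinsics"];T=np.linalg.inv(c["world_to_cam"])
    r=T[:3,:3]@[(u-K[0,2])/K[0,0],(v-K[1,2])/K[1,1],1];o=T[:3,3]
    return o+r*(z-o[2])/r[2]
E
python3 - <<'E'
from h import *
c=dict(np.load("top0.npz"));P=pts(c);Z=P[...,2]
hsv=cv2.cvtColor(c["img"],cv2.COLOR_RGB2HSV)
v,u=np.mgrid[:480,:640]
def rep(n,m):
    q=P[m];print(n,m.sum(),"med",np.median(q,0).round(1),"mid",((q.max(0)+q.min(0))/2).round(1),"ext",(q.max(0)-q.min(0)).round(1))
for i,(a,b) in enumerate([(454,206),(392,202),(332,197)]):
    w=(abs(u-a)<22)&(abs(v-b)<22)
    rep(f"knobtop{i+1}",w&(Z>72)&(Z<86))
    # bright pointer / dark silhouette
    m=(w&(hsv[...,2]<60)&(Z>60))
    rep(" dark",m); vv,uu=np.nonzero(m); print("  ray63",ray(c,(uu.min()+uu.max())/2,(vv.min()+vv.max())/2,66).round(1))
    mp=w&(hsv[...,2]>120)&(Z>72);vv,uu=np.nonzero(mp);print("  ptr",mp.sum(), ray(c,uu.mean(),vv.mean(),80).round(1) if mp.any() else 0)
for i,(a,b) in enumerate([(450,242),(390,238),(329,234)]):
    w=(abs(u-a)<16)&(abs(v-b)<16)
    rep(f"block{i+1}",w&(Z>43)&(Z<52)&(hsv[...,1]<60))
    print("  hole",ray(c,a,b,48).round(1))
o=(hsv[...,0]<12)&(hsv[...,1]>180)&(abs(u-184)<20)&(abs(v-270)<20)
rep("marker",o);rep("mtop",o&(Z>72))
rep("stand",(abs(u-192)<25)&(abs(v-270)<25)&(Z>24)&(Z<35))
rep("glue",(abs(u-128)<25)&(abs(v-258)<25)&(Z>82))
rep("tmpl",(abs(u-210)<45)&(abs(v-213)<20)&(Z>8))
rep("eraser",(abs(u-520)<18)&(abs(v-283)<14)&(Z>8))
s=dict(np.load("scene0.npz"));P=pts(s);Z=P[...,2]
hs=cv2.cvtColor(s["img"],cv2.COLOR_RGB2HSV)
rep("mk scene",(hs[...,0]<12)&(hs[...,1]>180)&(abs(u-462)<15)&(abs(v-302)<15)&(Z>75))
for i,(a,b) in enumerate([(228,223),(260,247),(296,272)]):
    rep("knob sc",(abs(u-a)<18)&(abs(v-b)<20)&(Z>76)&(Z<84))
E
```

```text
knobtop1 488 med [ 611.4 -239.4   77.5] mid [ 612.5 -240.3   78.3] ext [49.7 48.6 12.2]
 dark 465 med [ 608.  -239.5   77.3] mid [ 537.9 -135.2  523.5] ext [194.  258.8 925.3]
  ray63 [ 612.3 -240.6   66. ]
  ptr 32 [ 618.7 -228.2   80. ]
knobtop2 474 med [ 620.5 -120.6   77.2] mid [ 620.8 -120.3   78.4] ext [47.9 49.2 10.7]
 dark 433 med [ 619.3 -118.6   77.1] mid [541.7 -75.4 523.3] ext [201.6 139.  925.8]
  ray63 [ 620.6 -121.3   66. ]
  ptr 31 [ 613.  -129.5   80. ]
knobtop3 468 med [630.   -1.5  77.3] mid [630.4  -1.5  77.3] ext [49.  47.5  9.4]
 dark 411 med [6.259e+02 4.000e-01 7.720e+01] mid [546.7  -2.6 523.4] ext [211.6  45.7 925.6]
  ray63 [630.   -2.4  66. ]
  ptr 36 [640.2  -4.9  80. ]
block1 370 med [ 542.  -234.7   47.3] mid [ 542.2 -234.8   47.4] ext [41.  42.9  8.5]
  hole [ 541.9 -235.5   48. ]
block2 353 med [ 551.  -115.2   47.3] mid [ 551.1 -115.1   47.5] ext [41.2 41.   8.9]
  hole [ 550.9 -116.9   48. ]
block3 334 med [560.4   3.3  47.3] mid [560.3   3.2  47.6] ext [41.1 40.6  8.8]
  hole [559.9   5.2  48. ]
  return _methods._mean(a, axis=axis, dtype=dtype,
  ret = um.true_divide(
Traceback (most recent call last):
ValueError: zero-size array to reduction operation maximum which has no identity
```

```bash
cat > d.py <<'E'
import sys,numpy as np
from plant import bot
from scipy.spatial.transform import Rotation as R
s=bot.observe();r=R.from_quat(s["eef_rot"]);x=r.apply([1,0,0]);yaw=np.arctan2(x[1],x[0])
a=list(map(float,sys.argv[1:]))
d=r.inv().apply(np.array(a[:3])-s["tcp_pos"])/10
print("t",s["clock"],"tcp",s["tcp_pos"].round(1),"yaw",yaw.round(4),"j",s["joint_pos"].round(2),"gap",s["finger_gap"].round(1),"F",s["contact_force"].round(2),"M",s["ft_torque"].round(3))
print("shift cm",d.round(2),"turn",round(yaw-a[3],3))
E
python3 - <<'E'
from h import *
v,u=np.mgrid[:480,:640]
def rep(n,m):
    if not m.any(): return print(n,"none")
    q=P[m];print(n,m.sum(),"med",np.median(q,0).round(1),"mid",((q.max(0)+q.min(0))/2).round(1),"ext",(q.max(0)-q.min(0)).round(1))
c=dict(np.load("top0.npz"));P=pts(c);Z=P[...,2];hsv=cv2.cvtColor(c["img"],cv2.COLOR_RGB2HSV)
print(hsv[270,184],hsv[197,320],Z[270,184])
o=(hsv[...,0]<12)&(hsv[...,1]>150)&(abs(u-184)<20)&(abs(v-270)<20)
rep("marker",o);rep("mtop",(abs(u-184)<20)&(abs(v-270)<20)&(Z>72)&(Z<95))
rep("stand",(abs(u-192)<25)&(abs(v-270)<25)&(Z>24)&(Z<35))
rep("glue",(abs(u-128)<25)&(abs(v-258)<25)&(Z>82)&(Z<100))
rep("tmpl",(abs(u-210)<45)&(abs(v-213)<20)&(Z>8)&(Z<50))
rep("eraser",(abs(u-520)<18)&(abs(v-283)<14)&(Z>8)&(Z<25))
s=dict(np.load("scene0.npz"));P=pts(s);Z=P[...,2]
rep("mk scene",(abs(u-462)<15)&(abs(v-302)<15)&(Z>74)&(Z<95))
for i,(a,b) in enumerate([(228,223),(260,247),(296,272)]):
    rep("knob sc",(abs(u-a)<18)&(abs(v-b)<20)&(Z>76)&(Z<84))
E
python3 d.py 612 -240.5 160 -0.0765
```

```text
[ 14 226 234] [ 11  29 141] 80.6053391114607
marker none
mtop 120 med [487.1 289.9  78.9] mid [487.2 290.1  78. ] ext [23.4 22.9 10.7]
stand 690 med [485.3 285.1  29.2] mid [486.7 290.9  28.9] ext [64.2 66.7  9.7]
glue 157 med [512.4 407.2  89. ] mid [511.7 407.9  87.3] ext [25.6 26.9 10.3]
tmpl 1592 med [609.3 257.8  13.5] mid [610.9 261.2  21.4] ext [ 59.9 151.2  26.8]
eraser 318 med [ 461.  -379.5   13.4] mid [ 461.1 -379.8   13.4] ext [36.4 48.5 10.2]
mk scene 124 med [493.1 291.6  80.7] mid [490.4 290.   79.8] ext [27.6 23.5 11.5]
knob sc 229 med [ 617.2 -237.3   80.1] mid [ 616.5 -240.1   79.6] ext [49.4 49.8  7.1]
knob sc 268 med [ 625.7 -118.7   79.8] mid [ 624.5 -122.    80. ] ext [50.5 51.5  7.6]
knob sc 310 med [6.353e+02 5.000e-01 7.990e+01] mid [634.5  -2.6  79.9] ext [50.6 51.   7.7]Traceback (most recent call last):
  File "d.py", line 7, in <module>
    print("t",s["clock"],"tcp",s["tcp_pos"].round(1),"yaw",yaw.round(4),"j",s["joint_pos"].round(2),"gap",s["finger_gap"].round(1),"F",s["contact_force"].round(2),"M",s["ft_torque"].round(3))
                                                                                                          ^^^^^^^^^^^^^^^^^^^^^
AttributeError: 'float' object has no attribute 'round'
```

```bash
sed -i 's/s\["finger_gap"\].round(1)/round(s["finger_gap"],1)/' d.py; python3 d.py 614 -240.5 160 -0.0765
```

```text
t 0.1 tcp [ 197.5 -539.3  241.2] yaw 0.3508 j [-1.37  0.21  1.54 -0.    1.39 -0.15] gap 85.5 F [ 0.29 -0.3   0.37] M [ 0.008 -0.033 -0.001]
shift cm [ 49.38 -13.73   8.17] turn 0.427
```

```bash
python3 -m pendant '[[[49.4,-13.7,8.0],0.427,0],[[49.4,-13.7,8.0],0.427,0],[[49.4,-13.7,8.0],0.427,0],[[49.4,-13.7,8.0],0.427,0],[[49.4,-13.7,8.0],0.427,0],[[49.4,-13.7,8.0],0.427,0],[[49.4,-13.7,8.0],0.427,0],[[49.4,-13.7,8.0],0.427,0],[[49.4,-13.7,8.0],0.427,0],[[49.4,-13.7,8.0],0.427,0],[[49.4,-13.7,8.0],0.427,0],[[49.4,-13.7,8.0],0.427,0]]'; python3 d.py 614 -240.5 160 -0.0765
```

```text
clock: 1.1
tcp_pos: [594.3, -255.0, 165.4]
eef_rot: [0.999, -0.038, -0.001, -0.0]
contact_force: [0.7, -1.3, 0.3]
finger_gap: 85.4
finger_force: 0.0
t 1.1 tcp [ 594.3 -255.   165.4] yaw -0.076 j [-0.54  0.42  1.43 -0.    1.29  1.11] gap 85.4 F [ 0.68 -1.32  0.26] M [-0.004  0.012 -0.001]
shift cm [ 1.85 -1.59  0.54] turn 0.0
```

```bash
python3 -m pendant '[[[0,0,0],0,0],[[0,0,0],0,0]]'; python3 d.py 614 -240.5 160 -0.0765
```

```text
clock: 1.27
tcp_pos: [594.0, -254.3, 164.6]
eef_rot: [0.999, -0.036, -0.001, -0.001]
contact_force: [-0.1, -0.5, -0.2]
finger_gap: 85.3
finger_force: 0.0
t 1.2667 tcp [ 594.  -254.3  164.6] yaw -0.0719 j [-0.54  0.42  1.43 -0.    1.29  1.1 ] gap 85.3 F [-0.11 -0.53 -0.24] M [-0.01   0.035 -0.008]
shift cm [ 1.9  -1.52  0.46] turn 0.005
```

```bash
python3 -m pendant '[[[1.9,-1.5,0.5],0.005,0],[[1.9,-1.5,0.5],0.005,0],[[1.9,-1.5,0.5],0.005,0],[[1.9,-1.5,0.5],0.005,0]]'; cat > w.py <<'E'
import sys
from h import *
from plant import bot,optics
from scipy.spatial.transform import Rotation as R
def shot(name):
    s=bot.observe();c=optics.capture("wrist");cv2.imwrite(f"pics/{name}.png",c["img"][:,:,::-1])
    K=c["intrinsics"];T=c["tool_from_camera"];d=c["depth"];v,u=np.mgrid[:480,:640]
    x=(u-K[0,2])/K[0,0];y=(v-K[1,2])/K[1,1];r=np.hypot(x,y);k=np.where(r>1e-6,np.tan(np.minimum(r,1.5))/np.maximum(r,1e-6),1)
    P=np.stack([x*k*d,y*k*d,d],-1)
    P=P@T[:3,:3].T+T[:3,3]   # tool frame
    W=R.from_quat(s["eef_rot"]).apply(P.reshape(-1,3)).reshape(P.shape)+s["tcp_pos"]
    W[(d<=0)|(r>1.4)]=np.nan
    return c,W,s
if __name__=="__main__":
    c,W,s=shot(sys.argv[1]);np.savez(sys.argv[1]+".npz",W=W,img=c["img"]);print(c["tool_from_camera"].round(3),c["intrinsics"].round(1))
    Z=W[...,2]
    for n,(x,y) in zip("123",[(614,-240.5),(623,-121),(632,-2)]):
        m=(Z>70)&(Z<86)&(np.hypot(W[...,0]-x,W[...,1]-y)<34)
        if m.sum()>50:
            q=W[m];print(n,m.sum(),"med",np.median(q,0).round(1),"mid",((q.max(0)+q.min(0))/2).round(1),"ext",(q.max(0)-q.min(0)).round(1))
E
python3 w.py w1; python3 d.py 614 -240.5 62 -0.0765
```

```text
clock: 1.6
tcp_pos: [612.2, -244.3, 161.3]
eef_rot: [0.999, -0.041, -0.0, 0.0]
contact_force: [-0.2, 0.2, 0.7]
finger_gap: 85.2
finger_force: 0.0
[[-1.00000e-03 -9.64000e-01 -2.67000e-01  6.83900e+01]
 [ 1.00000e+00 -1.00000e-03 -0.00000e+00 -5.32000e-01]
 [ 0.00000e+00 -2.67000e-01  9.64000e-01 -1.31826e+02]
 [ 0.00000e+00  0.00000e+00  0.00000e+00  1.00000e+00]] [[371.6   0.  319.5]
 [  0.  371.6 239.8]
 [  0.    0.    1. ]]
1 4832 med [ 616.6 -241.    78.2] mid [ 614.7 -241.1   76.2] ext [51.1 50.5 12.5]
2 3674 med [ 625.7 -124.7   78.2] mid [ 624.1 -121.3   75.9] ext [50.8 52.2 11.8]
3 1958 med [634.1  -9.   78.1] mid [633.6  -2.7  75.9] ext [50.1 49.2 11.6]
t 1.65 tcp [ 612.2 -244.4  161.5] yaw -0.0827 j [-0.51  0.45  1.39 -0.    1.3   1.14] gap 85.2 F [ 0.17 -0.54 -0.42] M [-0.024  0.048  0.006]
shift cm [ 0.15 -0.41  9.95] turn -0.006
```

View pics/w1.png

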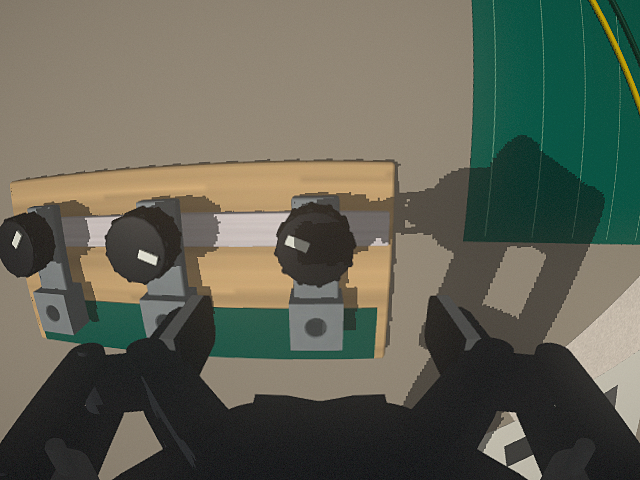

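Wrist view: knob 1 is at (315,243) between the fingers with its pointer at (297,243). Knob 2 is at (143,243) and knob 3 at (25,243). Depth puts knob 1 at (614.7, -241), which agrees with the other cameras, so I'll descend.

```bash
python3 -m pendant '[[[0.25,-0.35,4],-0.006,0],[[0.25,-0.35,8],-0.006,0],[[0.25,-0.35,9.9],-0.006,0],[[0.25,-0.35,9.9],-0.006,0],[[0.25,-0.35,9.9],-0.006,0],[[0.25,-0.35,9.9],-0.006,0]]'; python3 d.py 614.7 -241 62 -0.0765
```

```text
clock: 2.15
tcp_pos: [617.1, -241.4, 64.6]
eef_rot: [0.999, -0.038, 0.002, 0.001]
contact_force: [1.3, -0.2, 0.7]
finger_gap: 85.8
finger_force: 0.0
t 2.15 tcp [ 617.1 -241.4   64.6] yaw -0.0762 j [-0.5   0.56  1.44 -0.    1.13  1.14] gap 85.8 F [ 1.25 -0.19  0.72] M [ 0.006 -0.001  0.017]
shift cm [-0.25 -0.03  0.26] turn 0.0
```

```bash
python3 -m pendant '[[[-0.1,0,0.1],0,130],[[-0.1,0,0.1],0,200],[[-0.1,0,0.1],0,255],[[-0.1,0,0.1],0,255],[[-0.1,0,0.1],0,255],[[-0.1,0,0.1],0,255],[[-0.1,0,0.1],0,255],[[-0.1,0,0.1],0,255]]'; python3 d.py 614.7 -241 62 -0.0765
```

```text
clock: 2.82
tcp_pos: [616.1, -241.5, 63.9]
eef_rot: [0.999, -0.037, 0.001, 0.002]
contact_force: [-1.9, -2.4, 5.2]
finger_gap: 46.2
finger_force: 61.7
t 2.8167 tcp [ 616.1 -241.5   63.9] yaw -0.075 j [-0.5   0.56  1.45 -0.    1.13  1.14] gap 46.2 F [-1.94 -2.35  5.19] M [-0.348  0.446  0.025]
shift cm [-0.14 -0.04  0.19] turn 0.002
```

Gripped. I'll twist lightly by 0.06 rad, watching the moment.

```bash
python3 -m pendant '[[[0,0,0],0.03,255],[[0,0,0],0.06,255],[[0,0,0],0.06,255],[[0,0,0],0.06,255]]'; python3 d.py 614.7 -241 62 -0.0765
```

```text
clock: 3.15
tcp_pos: [616.1, -241.6, 63.9]
eef_rot: [0.998, -0.066, 0.001, 0.002]
contact_force: [-2.7, -2.9, 5.7]
finger_gap: 46.3
finger_force: 62.0
t 3.15 tcp [ 616.1 -241.6   63.9] yaw -0.1329 j [-0.5   0.56  1.45 -0.    1.13  1.2 ] gap 46.3 F [-2.66 -2.88  5.68] M [-0.424  0.362  0.523]
shift cm [-0.15 -0.05  0.19] turn -0.056
```

```bash
python3 -m pendant '[[[0,0,0],-0.03,255],[[0,0,0],-0.06,255],[[0,0,0],-0.06,0],[[0,0,0],-0.06,0],[[0,0,0],-0.06,0],[[0,0,0],-0.06,0],[[0,0,0],-0.06,0],[[0,0,-4],-0.06,0],[[0,0,-6],-0.06,0],[[0,0,-6],-0.06,0],[[0,0,-6],-0.06,0]]'; python3 d.py 624.2 -121.5 124 -0.0765
```

```text
clock: 4.07
tcp_pos: [616.6, -240.5, 123.6]
eef_rot: [0.999, -0.038, 0.002, 0.001]
contact_force: [0.1, -0.6, -0.3]
finger_gap: 85.7
finger_force: 0.0
t 4.0667 tcp [ 616.6 -240.5  123.6] yaw -0.0751 j [-0.5   0.49  1.42  0.    1.23  1.14] gap 85.7 F [ 0.11 -0.57 -0.32] M [-0.008  0.054  0.027]
shift cm [ -0.13 -11.92  -0.06] turn 0.001
```

```bash
python3 -m pendant '[[[-0.1,-4,0],0,0],[[-0.1,-8,0],0,0],[[-0.1,-11.9,0],0,0],[[-0.1,-11.9,0],0,0],[[-0.1,-11.9,0],0,0],[[-0.1,-11.9,3],0,0],[[-0.1,-11.9,6],0,0],[[-0.1,-11.9,6],0,0],[[-0.1,-11.9,6],0,0]]'; python3 d.py 624.2 -121.5 63 -0.0765
```

```text
clock: 4.82
tcp_pos: [620.3, -121.4, 58.3]
eef_rot: [0.999, -0.038, -0.003, -0.001]
contact_force: [-0.2, 0.0, 0.1]
finger_gap: 85.3
finger_force: 0.0
t 4.8167 tcp [ 620.3 -121.4   58.3] yaw -0.0764 j [-0.33  0.52  1.52 -0.    1.1   1.32] gap 85.3 F [-0.23  0.01  0.12] M [-0.04   0.006 -0.047]
shift cm [ 0.39 -0.02 -0.48] turn 0.0
```

```bash
python3 -m pendant '[[[0.3,0,-0.5],0,0],[[0.3,0,-0.5],0,0],[[0.3,0,-0.5],0,200],[[0.3,0,-0.5],0,255],[[0.3,0,-0.5],0,255],[[0.3,0,-0.5],0,255],[[0.3,0,-0.5],0,255],[[0.3,0,-0.5],0,255],[[0.3,0,-0.5],0,255]]'; python3 d.py 624.2 -121.5 63 -0.0765;  python3 -m pendant '[[[0,0,0],0.03,255],[[0,0,0],0.06,255],[[0,0,0],0.06,255],[[0,0,0],0.06,255]]'; python3 d.py 624.2 -121.5 63 -0.0765
```

```text
clock: 5.57
tcp_pos: [626.6, -122.0, 67.9]
eef_rot: [0.999, -0.038, 0.001, 0.001]
contact_force: [-1.8, -1.5, 5.9]
finger_gap: 46.2
finger_force: 61.4
t 5.5667 tcp [ 626.6 -122.    67.9] yaw -0.075 j [-0.33  0.52  1.51 -0.    1.11  1.32] gap 46.2 F [-1.76 -1.5   5.88] M [-0.144  0.312  0.025]
shift cm [-0.25 -0.03  0.49] turn 0.001
clock: 5.9
tcp_pos: [626.6, -122.2, 67.9]
eef_rot: [0.998, -0.066, 0.001, 0.001]
contact_force: [-1.9, -2.0, 5.8]
finger_gap: 46.4
finger_force: 61.8
t 5.9 tcp [ 626.6 -122.2   67.9] yaw -0.1325 j [-0.33  0.52  1.51 -0.    1.11  1.38] gap 46.4 F [-1.88 -2.    5.85] M [-0.186  0.346  0.754]
shift cm [-0.25 -0.04  0.49] turn -0.056
```

Knob 2 is tight too (moment 0.75 N m). I'll undo the twist and go to knob 3.

```bash
python3 -m pendant '[[[0,0,0],-0.03,255],[[0,0,0],-0.06,255],[[0,0,0],-0.06,0],[[0,0,0],-0.06,0],[[0,0,0],-0.06,0],[[0,0,0],-0.06,0],[[0,0,0],-0.06,0],[[0,0,-3],-0.06,0],[[0,0,-6],-0.06,0],[[0,0,-6],-0.06,0],[[0,0,-6],-0.06,0]]'; python3 d.py 633.6 -2.3 124 -0.0765
```

```text
clock: 6.82
tcp_pos: [628.1, -122.0, 129.3]
eef_rot: [0.999, -0.038, 0.003, 0.001]
contact_force: [0.1, 0.3, -0.3]
finger_gap: 85.3
finger_force: 0.0
t 6.8167 tcp [ 628.1 -122.   129.3] yaw -0.0751 j [-0.33  0.44  1.48  0.    1.22  1.32] gap 85.3 F [ 0.05  0.32 -0.27] M [ 0.07   0.004 -0.046]
shift cm [ -0.36 -11.98   0.51] turn 0.001
```

```bash
python3 -m pendant '[[[-0.3,-4,0.5],0,0],[[-0.3,-8,0.5],0,0],[[-0.3,-12,0.5],0,0],[[-0.3,-12,0.5],0,0],[[-0.3,-12,0.5],0,0],[[-0.3,-12,3],0,0],[[-0.3,-12,6],0,0],[[-0.3,-12,6],0,0],[[-0.3,-12,6],0,0],[[-0.3,-12,6],0,0],[[-0.3,-12,6],0,0]]'; python3 d.py 633.6 -2.3 64 -0.0765
```

```text
clock: 7.73
tcp_pos: [633.5, -2.3, 68.2]
eef_rot: [0.999, -0.038, 0.002, 0.0]
contact_force: [0.2, 0.5, 0.4]
finger_gap: 85.4
finger_force: 0.0
t 7.7333 tcp [633.5  -2.3  68.2] yaw -0.076 j [-0.14  0.51  1.52 -0.    1.11  1.51] gap 85.4 F [0.18 0.45 0.43] M [-0.019 -0.017  0.018]
shift cm [ 0.01 -0.01  0.42] turn 0.0
```

```bash
python3 -m pendant '[[[0,0,0.3],0,130],[[0,0,0.3],0,200],[[0,0,0.3],0,255],[[0,0,0.3],0,255],[[0,0,0.3],0,255],[[0,0,0.3],0,255],[[0,0,0.3],0,255],[[0,0,0.3],0,255]]'; python3 d.py 633.6 -2.3 63 -0.0765;  python3 -m pendant '[[[0,0,0],0.03,255],[[0,0,0],0.06,255],[[0,0,0],0.06,255],[[0,0,0],0.06,255]]'; python3 d.py 633.6 -2.3 63 -0.0765
```

```text
clock: 8.4
tcp_pos: [632.5, -2.1, 64.6]
eef_rot: [0.999, -0.037, 0.0, 0.001]
contact_force: [-3.1, -3.7, 6.1]
finger_gap: 46.3
finger_force: 61.8
t 8.4 tcp [632.5  -2.1  64.6] yaw -0.0749 j [-0.14  0.51  1.53 -0.    1.1   1.51] gap 46.3 F [-3.12 -3.71  6.15] M [-0.318  0.394 -0.003]
shift cm [0.11 0.02 0.16] turn 0.002
clock: 8.73
tcp_pos: [632.5, -2.1, 64.6]
eef_rot: [0.998, -0.068, 0.0, 0.0]
contact_force: [-2.1, -1.9, 5.4]
finger_gap: 46.3
finger_force: 62.1
t 8.7333 tcp [632.5  -2.1  64.6] yaw -0.1353 j [-0.14  0.51  1.53 -0.    1.1   1.57] gap 46.3 F [-2.06 -1.92  5.4 ] M [-0.322  0.433 -0.081]
shift cm [0.11 0.01 0.16] turn -0.059
```

Knob 3 gives: there is no reaction moment. I'll turn it on to about 23 degrees to be sure of it.

```bash
python3 -m pendant '[[[0,0,0],0.08,255],[[0,0,0],0.16,255],[[0,0,0],0.24,255],[[0,0,0],0.32,255],[[0,0,0],0.34,255],[[0,0,0],0.34,255],[[0,0,0],0.34,255]]'; python3 d.py 633.6 -2.3 63 -0.0765; python3 -m pendant '[[[0,0,0],0,0],[[0,0,0],0.34,0],[[0,0,0],0.34,0]]' --help 2>/dev/null | head -0; python3 d.py 633.6 -2.3 63 -0.0765
```

```text
clock: 9.32
tcp_pos: [632.5, -2.0, 64.6]
eef_rot: [0.972, -0.235, 0.001, 0.0]
contact_force: [-2.6, -1.7, 5.2]
finger_gap: 46.1
finger_force: 62.2
t 9.3167 tcp [632.5  -2.   64.6] yaw -0.4753 j [-0.14  0.51  1.53 -0.    1.1   1.91] gap 46.1 F [-2.63 -1.7   5.22] M [-0.293  0.421 -0.044]
shift cm [ 0.11 -0.03  0.16] turn -0.399
t 9.3167 tcp [632.5  -2.   64.6] yaw -0.4753 j [-0.14  0.51  1.53 -0.    1.1   1.91] gap 46.1 F [-2.63 -1.7   5.22] M [-0.293  0.421 -0.044]
shift cm [ 0.11 -0.03  0.16] turn -0.399
```

```bash
python3 -m pendant '[[[0,0,0],0,0],[[0,0,0],0,0],[[0,0,0],0,0],[[0,0,0],0,0],[[0,0,0],0,0],[[0,0,-4],0,0],[[0,0,-8],0,0],[[0,0,-11],-0.1,0],[[0,0,-11],-0.2,0],[[0,0,-11],-0.3,0],[[0,0,-11],-0.4,0],[[0,0,-11],-0.4,0]]'; python3 w.py w2; python3 - <<'E'
from h import *
for n in("w1","w2"):
    d=np.load(n+".npz");W=d["W"];h=cv2.cvtColor(d["img"],cv2.COLOR_RGB2HSV)
    for k,(x,y) in zip("123",[(614.5,-240.8),(624,-121.5),(633.5,-2.4)]):
        m=(h[...,2]>110)&(h[...,1]<60)&(W[...,2]>72)&(W[...,2]<90)&(np.hypot(W[...,0]-x,W[...,1]-y)<24)
        if m.sum()>8:
            q=W[m][:,:2];p=q.mean(0);e=np.linalg.svd(q-p,full_matrices=False)[2][0]
            print(n,k,m.sum(),p.round(1),"bar deg",np.degrees(np.arctan2(e[1],e[0]))%180,"radial",np.degrees(np.arctan2(p[1]-y,p[0]-x)))
E
python3 d.py 486 290 170 -0.0765
```

```text
clock: 10.32
tcp_pos: [632.1, -1.4, 173.6]
eef_rot: [0.999, -0.037, 0.0, -0.0]
contact_force: [0.2, 1.0, -0.6]
finger_gap: 85.3
finger_force: 0.0
[[-1.00000e-03 -9.64000e-01 -2.67000e-01  6.83950e+01]
 [ 1.00000e+00 -1.00000e-03 -0.00000e+00 -5.25000e-01]
 [ 0.00000e+00 -2.67000e-01  9.64000e-01 -1.31825e+02]
 [ 0.00000e+00  0.00000e+00  0.00000e+00  1.00000e+00]] [[371.6   0.  319.5]
 [  0.  371.6 239.8]
 [  0.    0.    1. ]]
1 1988 med [ 616.5 -235.4   78. ] mid [ 615.  -239.1   76.1] ext [50.8 49.6 12.1]
2 3430 med [ 625.7 -118.3   78.1] mid [ 624.2 -121.3   76. ] ext [50.6 52.  12. ]
3 4350 med [635.3  -1.7  78.2] mid [633.7  -1.4  76.5] ext [49.6 50.2 12.6]
w1 1 220 [ 620.5 -230.3] bar deg 62.995614136085464 radial 60.14846559249884
w1 2 186 [ 619.1 -131.5] bar deg 57.215871106697676 radial -116.06680210952487
w1 3 93 [641.3  -9.8] bar deg 130.96662413389313 radial -43.546039042719435
w2 2 11 [ 616.  -134.5] bar deg 79.81466794684502 radial -121.71057999294412
w2 3 22 [637.7 -14.4] bar deg 114.13140616963324 radial -70.82614474333036
t 10.3667 tcp [632.   -1.4 173.3] yaw -0.0771 j [-0.14  0.38  1.46  0.    1.3   1.51] gap 85.5 F [-0.1  -0.21 -0.03] M [ 0.002  0.027 -0.023]
shift cm [-16.8  -27.93   0.33] turn -0.001
```

View pics/w2.png

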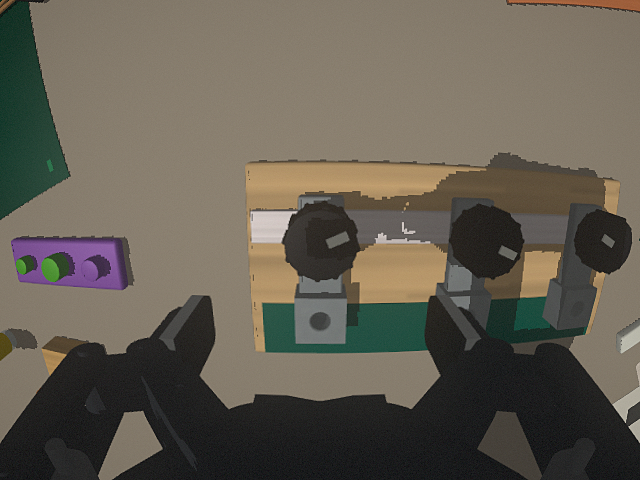

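Wrist view: knob 3's pointer at (338,240) has moved from -44° to -71°, so it turned about 27° and is the loose one. Knobs 2 and 3 and hole 3 at (320,321) look undisturbed. Next is the marker.

```bash
python3 -m pendant '[[[-16.6,-27.9,0.3],0,0],[[-16.6,-27.9,0.3],0,0],[[-16.6,-27.9,0.3],0,0],[[-16.6,-27.9,0.3],0,0],[[-16.6,-27.9,0.3],0,0],[[-16.6,-27.9,0.3],0,0],[[-16.6,-27.9,0.3],0,0],[[-16.6,-27.9,0.3],0,0],[[-16.6,-27.9,0.3],0,0],[[-16.6,-27.9,0.3],0,0],[[-16.6,-27.9,0.3],0,0],[[-16.6,-27.9,0.3],0,0]]'; cat > m.py <<'E'
import sys
from w import *
c,W,s=shot(sys.argv[1]);np.savez(sys.argv[1]+".npz",W=W,img=c["img"]);h=cv2.cvtColor(c["img"],cv2.COLOR_RGB2HSV)
o=(h[...,0]<14)&(h[...,1]>190)&np.isfinite(W[...,2]);print(o.sum())
for lo,hi in((76,86),(50,86)):
    q=W[o&(W[...,2]>lo)&(W[...,2]<hi)]
    if len(q):print(len(q),"med",np.median(q,0).round(1),"mid",((np.percentile(q,99,axis=0)+np.percentile(q,1,axis=0))/2).round(1),"ext",np.ptp(q,0).round(1))
E
python3 m.py w3; python3 d.py 488 290 57 -0.0765
python3 - <<'E'
from h import *
for n in("w1","w2"):
    d=np.load(n+".npz");W=d["W"];h=cv2.cvtColor(d["img"],cv2.COLOR_RGB2HSV)
    for k,(x,y) in zip("123",[(614.5,-240.8),(624,-121.5),(633.5,-2.4)]):
        m=(h[...,2]>75)&(h[...,1]<70)&(W[...,2]>72)&(W[...,2]<90)&(np.hypot(W[...,0]-x,W[...,1]-y)<22)
        if m.sum()>8:
            p=W[m][:,:2].mean(0);print(n,k,m.sum(),p.round(1),"radial",np.degrees(np.arctan2(p[1]-y,p[0]-x)).round(1))
E
```

```text
clock: 11.37
tcp_pos: [488.2, 288.1, 170.2]
eef_rot: [0.999, -0.039, 0.0, 0.0]
contact_force: [0.8, 0.7, -0.1]
finger_gap: 85.5
finger_force: 0.0
325
263 med [490.9 290.1  80.1] mid [490.  290.8  79.2] ext [22.1 22.8  5.1]
319 med [492.4 291.1  79.9] mid [490.5 290.7  68.9] ext [23.2 22.8 27.6]
t 11.4167 tcp [488.3 287.9 170.3] yaw -0.0779 j [ 0.38  0.26  1.63 -0.    1.25  2.03] gap 85.7 F [0.18 0.16 0.21] M [-0.043 -0.031 -0.041]
shift cm [-0.05 -0.21 11.33] turn -0.001
w1 1 263 [ 620.5 -230.6] radial 59.6
w1 2 375 [ 629.2 -129.6] radial -57.1
w1 3 109 [641.5 -10.6] radial -45.9
w2 1 98 [ 620.3 -230.3] radial 61.3
w2 2 150 [ 619.2 -131. ] radial -116.8
w2 3 219 [637.4 -12.4] radial -68.7
```

View pics/w3.png

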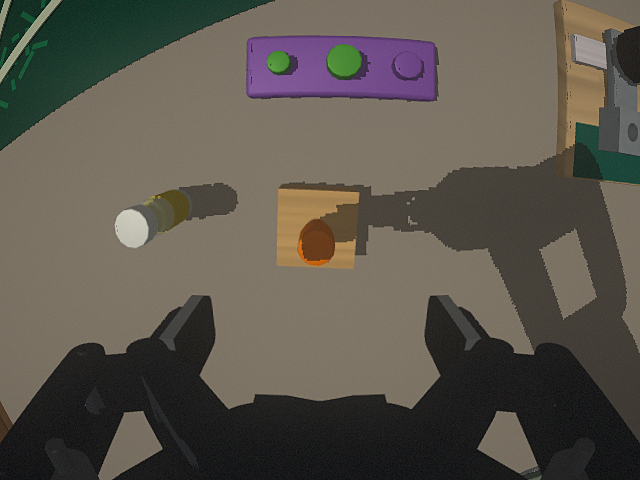

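Wrist view: the marker is at (317,241) in its stand, the glue stick at (135,228) and the template at (342,68), all clear of the fingers. Knobs 1 and 2 still point within 2° of where they started. I'll go down on the marker at (490, 290.7).

```bash
python3 -m pendant '[[[0.15,-0.27,4],0,0],[[0.15,-0.27,8],0,0],[[0.15,-0.27,11],0,0],[[0.15,-0.27,11],0,0],[[0.15,-0.27,11],0,0],[[0.15,-0.27,11],0,0],[[0.15,-0.27,11],0,0]]'; python3 d.py 490 290.7 58 -0.0765
```

```text
clock: 12.0
tcp_pos: [491.9, 292.3, 63.3]
eef_rot: [0.999, -0.038, 0.003, -0.001]
contact_force: [0.2, -0.8, -0.1]
finger_gap: 85.4
finger_force: 0.0
t 12.0 tcp [491.9 292.3  63.3] yaw -0.0762 j [0.38 0.41 1.69 0.   1.04 2.03] gap 85.4 F [ 0.18 -0.76 -0.13] M [0.06  0.019 0.023]
shift cm [-0.18  0.18  0.53] turn 0.0
```

```bash
python3 -m pendant '[[[-0.15,0.15,0.4],0,0],[[-0.15,0.15,0.4],0,0],[[-0.15,0.15,0.4],0,0]]'; python3 d.py 490 290.7 58 -0.0765
```

```text
clock: 12.25
tcp_pos: [488.0, 290.5, 57.4]
eef_rot: [0.999, -0.038, 0.001, -0.0]
contact_force: [0.1, 0.7, -0.2]
finger_gap: 85.6
finger_force: 0.0
t 12.25 tcp [488.  290.5  57.4] yaw -0.0752 j [ 0.38  0.41  1.7  -0.    1.03  2.03] gap 85.6 F [ 0.12  0.7  -0.16] M [ 0.003  0.03  -0.008]
shift cm [ 0.2  -0.03 -0.06] turn 0.001
```

```bash
python3 -m pendant '[[[0.1,0,0],0,130],[[0.1,0,0],0,200],[[0.1,0,0],0,255],[[0.1,0,0],0,255],[[0.1,0,0],0,255],[[0.1,0,0],0,255],[[0.1,0,0],0,255],[[0.1,0,0],0,255],[[0.1,0,0],0,255],[[0.1,0,0],0,255]]'; python3 d.py 490 290.7 58 -0.0765
```

```text
clock: 13.08
tcp_pos: [488.7, 290.4, 56.5]
eef_rot: [0.999, -0.038, 0.0, -0.0]
contact_force: [-0.5, -0.6, 1.0]
finger_gap: 22.8
finger_force: 58.7
t 13.0833 tcp [488.7 290.4  56.5] yaw -0.0752 j [0.38 0.41 1.7  0.   1.03 2.03] gap 22.8 F [-0.46 -0.63  1.05] M [ 0.029  0.048 -0.006]
shift cm [ 0.13 -0.04 -0.15] turn 0.001
```

```bash
python3 -m pendant '[[[0,0,-3],0,255],[[0,0,-6],0,255],[[0,0,-9],0,255],[[0,0,-11],0,255],[[0,0,-11],0,255],[[0,0,-11],0,255],[[0,0,-11],0,255]]'; python3 - <<'E'
from h import *
d=np.load("w2.npz");W=d["W"];g=cv2.cvtColor(d["img"],cv2.COLOR_RGB2GRAY);h=cv2.cvtColor(d["img"],cv2.COLOR_RGB2HSV)
v,u=np.mgrid[:480,:640];w=(abs(u-320)<32)&(abs(v-320)<32)
m=w&(abs(W[...,2]-48)<5)&(h[...,1]<60);q=W[m];print(m.sum(),"block med",np.median(q,0).round(1),"mid",((np.percentile(q,.5,axis=0)+np.percentile(q,99.5,axis=0))/2).round(1),np.ptp(q,0).round(1))
R=[[np.cos(-.0765),-np.sin(-.0765)],[np.sin(-.0765),np.cos(-.0765)]]
b=q[:,:2]@np.array(R);mid=(np.percentile(b,.5,axis=0)+np.percentile(b,99.5,axis=0))/2;print("rot mid",(np.array(R)@mid).round(1),np.ptp(b,0))
k=(abs(u-320)<17)&(abs(v-321)<17)&(g<np.percentile(g[m],10)*.85)
vv,uu=np.nonzero(k);print("hole px",k.sum(),uu.mean(),vv.mean(),g[321,320],np.median(g[m]))
x=q[(abs(u[m]-uu.mean())<20)&(abs(v[m]-vv.mean())<20)]
A=np.c_[u[m],v[m],np.ones(m.sum())];C=np.linalg.lstsq(A,q,rcond=None)[0];print("hole",(np.array([uu.mean(),vv.mean(),1])@C).round(1))
E
python3 d.py 563.5 3.3 160 -0.0765
```

```text
clock: 13.67
tcp_pos: [487.6, 289.9, 164.9]
eef_rot: [0.999, -0.038, -0.001, 0.001]
contact_force: [-0.6, 0.2, -1.3]
finger_gap: 22.5
finger_force: 59.8
2250 block med [566.2   3.7  48.2] mid [564.    3.5  46.6] [43.5 42.   7.4]
rot mid [563.9   3.9] [41.63554544 40.73962179]
hole px 229 318.49781659388645 320.46724890829694 64 120.0
hole [564.1   5.1  48.1]
t 13.6667 tcp [487.6 289.9 164.9] yaw -0.0752 j [ 0.38  0.27  1.64 -0.    1.24  2.03] gap 22.5 F [-0.56  0.23 -1.27] M [0.035 0.014 0.016]
shift cm [ 9.73 28.    0.5 ] turn 0.001
```

```bash
python3 -m pendant '[[[9.6,28,0],0,255],[[9.6,28,0],0,255],[[9.6,28,0],0,255],[[9.6,28,0],0,255],[[9.6,28,0],0,255],[[9.6,28,0],0,255],[[9.6,28,0],0,255],[[9.6,28,0],0,255],[[9.6,28,0],0,255],[[9.6,28,0],0,255],[[9.6,28,0],0,255]]'; python3 d.py 562.7 4 130 -0.0765; python3 - <<'E'
from w import *
c,W,s=shot("w4");np.savez("w4.npz",W=W,img=c["img"],T=c["tool_from_camera"],tcp=s["tcp_pos"],q=s["eef_rot"])
h=cv2.cvtColor(c["img"],cv2.COLOR_RGB2HSV);o=(h[...,0]<14)&(h[...,1]>190)&np.isfinite(W[...,2])
P=R.from_quat(s["eef_rot"]).inv().apply(W[o]-s["tcp_pos"]);vv,uu=np.nonzero(o)
print(o.sum(),uu.min(),uu.max(),vv.min(),vv.max())
for a in range(-30,70,10):
    q=P[(P[:,2]>=a)&(P[:,2]<a+10)]
    if len(q)>5:print(a,len(q),np.percentile(q,1,axis=0).round(1),np.percentile(q,99,axis=0).round(1))
E
```

```text
clock: 14.58
tcp_pos: [562.0, 5.3, 164.8]
eef_rot: [0.999, -0.037, -0.002, -0.0]
contact_force: [0.5, -0.2, -0.8]
finger_gap: 22.4
finger_force: 59.9
t 14.5833 tcp [562.    5.3 164.8] yaw -0.0741 j [-0.14  0.26  1.65  0.    1.24  1.5 ] gap 22.4 F [ 0.46 -0.16 -0.85] M [ 0.017  0.016 -0.058]
shift cm [0.1  0.13 3.48] turn 0.002
3259 287 352 262 371
-30 2163 [ -9.  -11.2 -24.9] [ 12.9  10.  -20.3]
-20 520 [  5.3 -11.2 -19.8] [ 13.4  10.2 -10.1]
-10 346 [  5.2 -11.4  -9.9] [13.2 10.3 -0.1]
0 95 [  7. -11.   0.] [13.5  8.3  3.6]
10 18 [ 6.1 -3.9 18. ] [ 7.4  2.6 19.9]
20 61 [ 3.7 -5.6 20.4] [ 7.5  4.7 29.4]
30 33 [ 3.7 -5.7 30.2] [ 7.7  4.7 39.6]
40 23 [ 4.1 -5.3 40.5] [ 7.4  4.5 47.7]
```

View pics/w4.png

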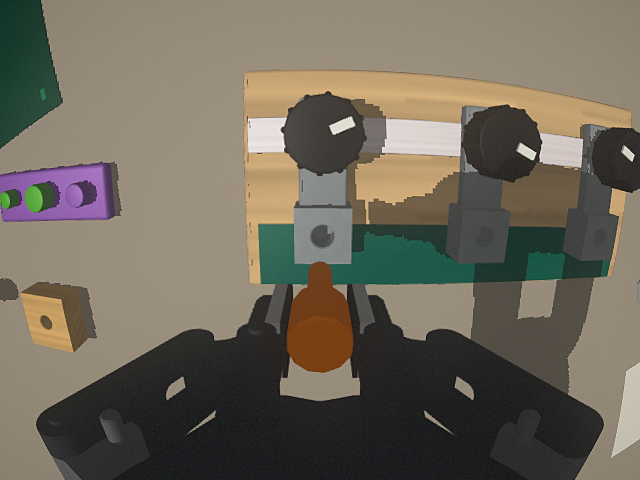

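Wrist view: the marker is held upright at (320,315). The hole of clamp 3 is at (322,236) and the stand is empty. I'll measure the hole and the marker in the same frame.

```bash
python3 - <<'E'
from h import *
from scipy.spatial.transform import Rotation as R
d=np.load("w4.npz");W=d["W"];P=R.from_quat(d["q"]).inv().apply((W-d["tcp"]).reshape(-1,3)).reshape(W.shape)
g=cv2.cvtColor(d["img"],cv2.COLOR_RGB2GRAY);h=cv2.cvtColor(d["img"],cv2.COLOR_RGB2HSV)
v,u=np.mgrid[:480,:640];w=(abs(u-322)<36)&(abs(v-235)<34)
m=w&(abs(W[...,2]-48)<2.5)&(h[...,1]<60);q=P[m]
print(m.sum(),"block mid tool",((np.percentile(q,.5,axis=0)+np.percentile(q,99.5,axis=0))/2).round(1),np.ptp(q,0).round(1),"z",np.median(q[:,2]))
k=(np.hypot(u-322,v-236)<16)&(g<.8*np.median(g[m]));k|=(np.hypot(u-322,v-236)<14)&(W[...,2]<44)
n,l,st,ce=cv2.connectedComponentsWithStats(k.astype(np.uint8));i=1+st[1:,4].argmax();print(st[i],ce[i])
c=[st[i,0]+st[i,2]/2-.5,st[i,1]+st[i,3]/2-.5]
A=np.c_[u[m],v[m],np.ones(m.sum())];C=np.linalg.lstsq(A,q,rcond=None)[0];print("hole tool bbox",(np.array([*c,1])@C).round(1),"cent",(np.array([*ce[i],1])@C).round(1))
E
```

```text
2801 block mid tool [  2.2   1.3 116.9] [40.4 39.9  4.9] z 116.60327022036486
[310 225  24  23 436] [321.85779817 235.85550459]
hole tool bbox [  2.    0.8 116.6] cent [  2.2   1.  116.6]
```

```bash
python3 -m pendant '[[[0.06,0.15,3],0,255],[[0.06,0.15,5.7],0,255],[[0.06,0.15,5.7],0,255],[[0.06,0.15,5.7],0,255],[[0.06,0.15,5.7],0,255],[[0.06,0.15,5.7],0,255]]'; python3 d.py 562.6 3.8 104 -0.0765; python3 -m pendant '[[[0,0,0],0,255]]' | head -2;  python3 d.py 562.6 3.8 104 -0.0765
```

```text
clock: 15.13
tcp_pos: [565.2, 2.8, 111.4]
eef_rot: [0.999, -0.037, 0.002, 0.0]
contact_force: [-0.4, 0.2, -0.2]
finger_gap: 22.6
finger_force: 59.9
t 15.1333 tcp [565.2   2.8 111.4] yaw -0.0741 j [-0.15  0.32  1.68  0.    1.13  1.5 ] gap 22.6 F [-0.41  0.22 -0.21] M [-0.06  -0.021 -0.008]
shift cm [-0.27 -0.08  0.74] turn 0.002
clock: 15.22
tcp_pos: [565.3, 2.5, 111.5]
t 15.2167 tcp [565.3   2.5 111.5] yaw -0.0746 j [-0.15  0.32  1.68  0.    1.13  1.5 ] gap 22.3 F [ 0.02 -1.13 -1.03] M [ 0.011 -0.006  0.037]
shift cm [-0.28 -0.11  0.75] turn 0.002
```

```bash
python3 -m pendant '[[[-0.25,-0.1,0.3],0,255],[[-0.25,-0.1,0.3],0,255],[[-0.25,-0.1,0.3],0,255],[[-0.25,-0.1,0.3],0,255]]'; python3 d.py 562.6 3.8 100 -0.0765
```

```text
clock: 15.55
tcp_pos: [561.3, 3.5, 106.5]
eef_rot: [0.999, -0.038, 0.0, 0.0]
contact_force: [0.3, 0.3, 0.0]
finger_gap: 22.4
finger_force: 59.9
t 15.55 tcp [561.3   3.5 106.5] yaw -0.0754 j [-0.15  0.33  1.69 -0.    1.12  1.5 ] gap 22.4 F [0.31 0.3  0.04] M [0.055 0.018 0.026]
shift cm [ 0.12 -0.04  0.65] turn 0.001
```

```bash
cat > rel.py <<'E'
import sys
from w import *
c,W,s=shot(sys.argv[1]);P=R.from_quat(s["eef_rot"]).inv().apply((W-s["tcp_pos"]).reshape(-1,3)).reshape(W.shape)
h=cv2.cvtColor(c["img"],cv2.COLOR_RGB2HSV)
o=(h[...,0]<14)&(h[...,1]>190)
q=P[o&(P[...,2]>20)&(P[...,2]<50)];print("shaft",len(q),"x",(np.percentile(q[:,0],95)-6).round(1),"y",((np.percentile(q[:,1],1)+np.percentile(q[:,1],99))/2).round(1),"zmax",q[:,2].max().round(1))
m=(abs(W[...,2]-48)<3)&(h[...,1]<60)&(np.hypot(W[...,0]-563,W[...,1]-4)<35);q=P[m]
print("block",m.sum(),"x",(np.percentile(q[:,0],99.5)-20).round(1),"y",((np.percentile(q[:,1],.5)+np.percentile(q[:,1],99.5))/2).round(1),"mid x",((np.percentile(q[:,0],.5)+np.percentile(q[:,0],99.5))/2).round(1),"ext",np.ptp(q,0).round(1),"z",np.median(q[:,2]).round(1))
E
python3 rel.py w5
```

```text
shaft 147 x 1.2 y -0.5 zmax 47.4
block 3636 x 2.6 y -0.5 mid x 3.5 ext [40.8 40.4  5.6] z 58.3
```

View pics/w5.png

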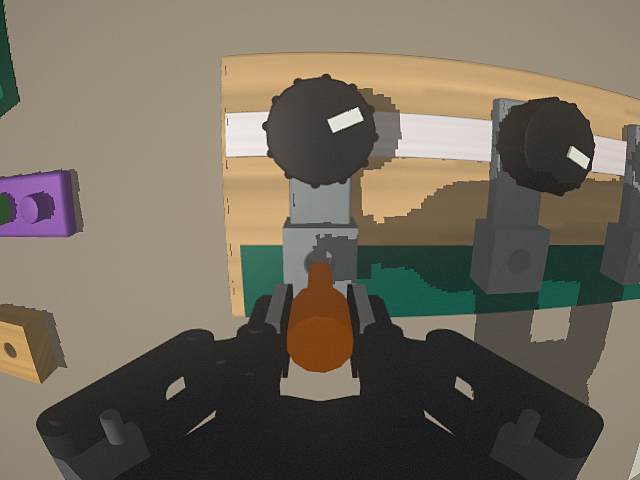

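Wrist view: the foot at (320,268) sits just in front of hole 3 at (320,258). It is aligned in y and needs about +1.5 mm in x. I'll enter gently.

```bash
python3 -m pendant '[[[0.15,0,0],0,255],[[0.15,0,0.4],0,255],[[0.15,0,0.8],0,255],[[0.15,0,1.1],0,255],[[0.15,0,1.1],0,255],[[0.15,0,1.1],0,255],[[0.15,0,1.1],0,255]]'; python3 d.py 562.6 3.6 81 -0.0765; python3 rel.py w6
```

```text
clock: 16.18
tcp_pos: [562.8, 3.4, 95.2]
eef_rot: [0.999, -0.038, -0.0, -0.0]
contact_force: [0.3, 0.2, -0.4]
finger_gap: 22.3
finger_force: 59.9
t 16.1833 tcp [562.8   3.4  95.2] yaw -0.0752 j [-0.15  0.34  1.7  -0.    1.1   1.5 ] gap 22.3 F [ 0.28  0.21 -0.44] M [ 0.014 -0.031  0.022]
shift cm [-0.02 -0.02  1.42] turn 0.001
shaft 198 x 1.3 y -0.5 zmax 48.0
block 3430 x 1.0 y -0.5 mid x 5.0 ext [34.6 40.4  5.2] z 47.0
```

The foot is 3 mm inside with no contact force. Going on down.

```bash
python3 -m pendant '[[[0,0,0.5],0,255],[[0,0,1.0],0,255],[[0,0,1.5],0,255],[[0,0,1.9],0,255],[[0,0,1.9],0,255],[[0,0,1.9],0,255],[[0,0,1.9],0,255]]'; python3 d.py 562.8 3.6 73 -0.0765; python3 rel.py w7
```

```text
clock: 16.82
tcp_pos: [562.9, 3.4, 76.3]
eef_rot: [0.999, -0.038, 0.0, -0.0]
contact_force: [-0.1, -0.4, -0.0]
finger_gap: 22.6
finger_force: 59.8
t 16.8167 tcp [562.9   3.4  76.3] yaw -0.0752 j [-0.15  0.37  1.71  0.    1.06  1.5 ] gap 22.6 F [-0.07 -0.44 -0.  ] M [-0.023  0.002  0.05 ]
shift cm [-0.01 -0.02  0.33] turn 0.001
shaft 107 x 1.3 y -0.4 zmax 34.0
block 3163 x 0.8 y -0.5 mid x 9.2 ext [25.3 40.2  5.5] z 28.1
```

```bash
python3 -m pendant '[[[0,0,0.1],0,255],[[0,0,0.2],0,255],[[0,0,0.3],0,255],[[0,0,0.35],0,255],[[0,0,0.35],0,255]]'; python3 d.py 562.8 3.6 73 -0.0765
```

```text
clock: 17.28
tcp_pos: [563.6, 3.3, 74.4]
eef_rot: [0.999, -0.038, 0.001, 0.0]
contact_force: [-1.8, -0.7, 6.5]
finger_gap: 22.7
finger_force: 60.8
t 17.2833 tcp [563.6   3.3  74.4] yaw -0.0751 j [-0.15  0.38  1.71 -0.    1.06  1.5 ] gap 22.7 F [-1.8  -0.7   6.54] M [0.087 0.43  0.056]
shift cm [-0.08 -0.02  0.14] turn 0.001
```

The foot is on the bottom (6.5 N). I'll release, rise straight up and check.

```bash
python3 -m pendant '[[[0,0,0],0,200],[[0,0,0],0,120],[[0,0,0],0,0],[[0,0,0],0,0],[[0,0,0],0,0],[[0,0,0],0,0],[[0,0,-2],0,0],[[0,0,-5],0,0],[[0,0,-9],0,0],[[0,0,-12],0,0],[[0,0,-12],0,0],[[0,0,-12],0,0]]'; python3 - <<'E'
from w import *
c,W,s=shot("w8");h=cv2.cvtColor(c["img"],cv2.COLOR_RGB2HSV);o=(h[...,0]<14)&(h[...,1]>190)&(W[...,2]>40)
q=W[o];t=q[q[:,2]>np.percentile(q[:,2],60)];print(len(q),"top",np.median(t,0).round(1),"zmax",np.percentile(q[:,2],98).round(1),"ext",np.ptp(q[q[:,2]>85],0).round(1))
E
```

```text
clock: 18.28
tcp_pos: [564.7, 3.2, 195.7]
eef_rot: [0.999, -0.038, 0.003, 0.0]
contact_force: [-0.9, 0.1, -0.9]
finger_gap: 85.4
finger_force: 0.0
348 top [564.5   2.   98.6] zmax 99.3 ext [22.6 22.4 13.7]
```

View pics/w8.png

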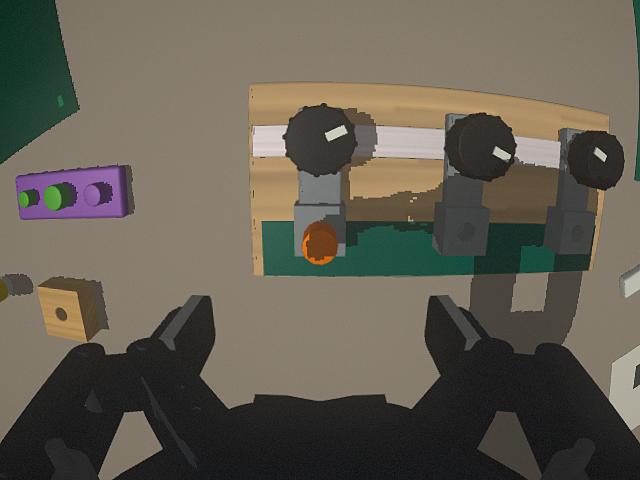

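The marker stands upright in hole 3 at (320,243). Its top is at 98–99 mm, and fully down is 98. The template, glue stick and eraser are all in place, so I'm handing in.

```bash
python3 -c "
from plant import order
print(order.close_job())"
```

```text
the job is handed in; nothing more can be done
None
```

Knob 3 (board y = +120 mm) was the loose one: I turned it about 23°, left knobs 1 and 2 unturned, stood the marker peg fully down in hole 3 and let go, then handed in the job at about 18 s of the 72 s allowed.

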